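Bring the storeroom power strip into service

ROBOT

A 7-joint arm with a two-finger parallel gripper is mounted at the origin on the work surface. World frame = base frame: x ahead of the robot, y to its left, z up, the work surface at z = 0. Lengths are in m, angles in rad, forces in N, time in s.
With the tool pointing down it reaches from about 0.35 to 0.9 m from the base axis. Payload 8.1 kg.
Tool frame: the origin (TCP) lies midway between the tips of the shut fingers; the grasp point (between the pads) lies 19 mm behind it; z points along the fingers, y is the direction in which the jaws open and shut (so a half turn about z gives the same grasp; the last joint's range is limited). The gripper opens to 92 mm and grips with 3 to 60 N. Pads are 19 mm wide; open, the fingers measure 130 mm over their backs; the gripper's body (75 mm by 190 mm) begins 47 mm behind the grasp point.
Start: joints at [-1.37, 0.434, 0.025, 1.573, -0.012, 1.134, -0.075], TCP at [0.187, 0.596, 0.227] pointing down, gripper open.
Joint ranges: [-2.62, 2.62], [-0.44, 2.09], [-1.27, 1.32], [0.08, 2.57], [-1.32, 4.46], [0.12, 2], [-2.74, 2.74]. Speed limits (rad/s): [2.22, 2.22, 3.01, 3.01, 3.14, 3.14, 3.14].

INTERFACE

Orientations are given as a rotation vector (axis times angle).
In Python, from cell import monitor, get_image, get_calibration, workorder, look_for, masks_of gives the robot as it stands.
- The arm moves only by the shell command python3 -m crank 'ROWS' [FORCE]. ROWS is JSON, a list of rows, each a list of 3 entries, a list of its own where there are three numbers: the shift along the tool's x, y, z in cm, then the turn about the tool's z in degrees, then the closure in counts, from 0 (fully open) to 255 (shut). A call has 1 to 5 rows; each row shifts and turns the commanded pose from where the row before left it, along the tool's axes as they then stand; what a row does not reach is not made up. A row lasts 1/10 s, in which the tool goes at most 50 mm and 8.59 degrees, less where a joint would pass 70% of its speed; a pose out of reach is approached as far as the arm can. A call with a gripper value outside its range is refused whole. The fingers move at their own pace and stop on an object; FORCE is the grip in N (left out, the last holds). Time passes only in rows, so rows that do not move let the fingers close. It gives the time, the measured TCP pose, the force and the opening at its end, in the units of the state.
- monitor.observe(): the state, without advancing time (a new reading comes with each control period).
- get_image(name): name is "scene" or "top"; returns (picture, depth): 480x640x3 uint8, red, green, blue; 480x640 float32, m along the optical axis (not along the pixel's ray), 0 where there is no reading.
- get_calibration(name): a dict with "fx", "fy", "cx", "cy" (pixels), "D" ([k1, k2, p1, p2, k3] as OpenCV has them; the pictures are not rectified), "R" (3x3) and "t" (3): a world point X has camera coordinates R X + t. Camera axes: x right, y down, z forward; pixel columns grow to the right and rows downward; lengths in m; the calibration is good to about 2 mm. A picture is of the moment at which its call begins. get_calibration takes no time and is no camera call.
- workorder.sign_off(): hands the job in, once; it reports no verdict.
Trained networks look in the newest picture that a camera, given by its name, has taken for a name from the list of things; names that differ only in an ending like _2 or _b are one class to them, and where a whole thing is asked for, a point or a joint stands for the part that bears it (a point fixed in the world has none). Each returns a list of dicts, best first, with "score" (0 to 1); they miss things now and then, are a little off and sometimes report something else, mostly with a low value. They report only what shows in the picture. A call takes as long as a camera call.
- look_for(label, camera): "location" ([x, y, z] in m, in world coordinates, good to about 4 mm: the middle of the surface that is visible of it).
- masks_of(label, camera): "region" (480x640 bool, what is visible of it).
The state is a dict: "clock": time; "joints": joint angles; "dq": joint speeds; "joint_efforts": joint torques, N m; "position": TCP position; "ee_rot": TCP orientation; "force": force on the tool from outside, world axes, zero at the start; "ft_torque": the same for the moment, N m; "width": opening from 0.0 (shut) to 1.0 (fully open).
Only numpy, scipy, OpenCV 4.12 (cv2) and the standard library are available. Lean on these libraries where they do the work, as an engineer would, in place of code of your own. Each camera call takes 0.05 s, during which the arm holds its last target.

TASK

Switch the power strip on in the right order with closed fingertips, each time pressing the raised half of the rocker (the half away from the sockets) fully down: first the large main rocker at the end of the strip, then the small rocker of the socket that holds the square charger, then that of the socket that holds the round charger. Leave the switch of the empty socket off, and leave the chargers in their sockets and the things around the strip where they are: nothing is to be picked up or pushed about.

Things in the scene. Friction and masses are not known exactly. Their poses are not given: they have to be found in the camera images.
- strip: The dark steel power strip, screwed to the desk, 136 x 300 x 26 mm, with white units on its top that make its upper deck 32 mm above the table. Origin at the centre of its underside, on the table; x points from the rocker side (near the robot) to the socket side, y along the strip towards the end with the main switch, z up. It lies turned by up to about 0.4 rad.
- square_unit: White socket unit 126 x 68 x 6 mm in the strip's top that holds the square charger; its place in the row changes. Origin at the centre of its underside, 26 mm above the table; axes as the strip's. Hinge line of its rocker at x = -35 mm, 13 mm above the origin; socket centre at x = +30 mm with a square collar 5 mm high. Unit centres are 70 mm apart.
- round_unit: The same kind of unit, holding the round charger.
- empty_unit: The same kind of unit with nothing in its socket. Its rocker has to stay off.
- main_switch (a joint): Large grey rocker 56 x 36 mm, alone on its unit at the strip's +y end (hinge line at x = -12 mm, y = +105 mm of the strip). Hinge value in rad: -0.16 = off (the half nearer the robot stands up, the far half lies level), +0.16 = fully on (near half level, far half up). Starts off, between -0.16 and -0.13. It stays where it is left (friction only, no spring); a push of about 3 N down on the near half tips it over and it then meets a hard stop.
- square_switch (a joint): Grey rocker 36 x 24 mm of the square charger's unit. Hinge value in rad: -0.16 = off (the half nearer the robot stands up, the far half lies level), +0.16 = fully on (near half level, far half up). Starts off, between -0.16 and -0.13. It stays where it is left (friction only, no spring); a push of about 3 N down on the near half tips it over and it then meets a hard stop.
- round_switch (a joint): Grey rocker 36 x 24 mm of the round charger's unit. Hinge value in rad: -0.16 = off (the half nearer the robot stands up, the far half lies level), +0.16 = fully on (near half level, far half up). Starts off, between -0.16 and -0.13. It stays where it is left (friction only, no spring); a push of about 3 N down on the near half tips it over and it then meets a hard stop.
- empty_switch (a joint): Grey rocker 36 x 24 mm of the empty socket's unit, like the others (-0.16 off, +0.16 on); has to stay off.
- main_press (a point): The point to press on the main rocker: on the top face of its near half, 17 mm from the hinge line towards the strip's -x side, midway across. It moves with the rocker: when off it stands 5.5 mm above the height of the hinge line, when fully on it is level with the hinge line, which lies 39 mm above the table. The half ends 28 mm from the hinge line.
- square_press (a point): The point to press on the square charger's rocker: on the top face of its near half, 11 mm from the hinge line towards the strip's -x side, midway across. It moves with the rocker: when off it stands 3.5 mm above the height of the hinge line, when fully on it is level with the hinge line, which lies 39 mm above the table. The half ends 18 mm from the hinge line.
- round_press (a point): The point to press on the round charger's rocker: on the top face of its near half, 11 mm from the hinge line towards the strip's -x side, midway across. It moves with the rocker: when off it stands 3.5 mm above the height of the hinge line, when fully on it is level with the hinge line, which lies 39 mm above the table. The half ends 18 mm from the hinge line.
- square_charger: Grey square plug-in charger, 46 x 38 x 40 mm, about 110 g, standing loose in its unit's socket collar, its foot on the deck and its top 72 mm above the table. Origin at the centre of its underside.
- round_charger: Grey round plug-in charger, diameter 44 mm, 36 mm high, about 100 g, standing loose in its unit's socket collar, top 68 mm above the table. Origin at the centre of its underside.
- mug: White mug, 76 mm across, 90 mm high, beside the strip's -y end. Bystander. Origin under its centre.
- tape: Cardboard-brown roll of tape lying flat, 90 mm across, 25 mm high, behind the strip (+x side). Bystander. Origin under its centre.
- castor: Spare twin-wheel chair castor, about 50 mm long, 46 mm wide, 80 mm high with its pin up, beside the strip's +y end. Bystander. Origin under its centre.

How it is judged:
On the way, in this order (a step that is already met when the one before it is completed fails the run):
1. the main rocker is pressed fully on (value of joint main_switch above 0.11 rad), for 0.2 s.
2. the square charger's rocker is pressed fully on (value of joint square_switch above 0.11 rad), for 0.2 s.
3. the round charger's rocker is pressed fully on (value of joint round_switch above 0.11 rad), for 0.2 s.
At the end, for the whole second after the job is handed in: The main, square charger's and round charger's rockers are on (beyond +0.11 of +0.16 rad), the empty socket's rocker is off (below -0.08 rad), both chargers are within 12 mm and the mug, tape and castor within 25 mm of where they began (value of joint each of main_switch, square_switch, round_switch above 0.11 rad and value of joint empty_switch below -0.08 rad and distance of each of square_charger, round_charger from where it was at the start of the episode below 0.012 m and distance of each of mug, tape, castor from where it was at the start of the episode below 0.025 m); the robot touches nothing.
It fails at once if a socket is switched on before the main switch (value of joint main_switch below 0 rad and value of joint any of square_switch, round_switch above 0 rad).
It fails at once if the round charger's socket is switched on before the square charger's (value of joint square_switch below 0 rad and value of joint round_switch above 0 rad).
It fails at once if the empty socket is switched on (value of joint empty_switch above 0 rad).
It fails at once if a charger is lifted or pushed out of its socket (distance of any of square_charger, round_charger from where it was at the start of the episode above 0.012 m).
It fails at once if the mug, tape or castor is moved or lifted (distance of any of mug, tape, castor from where it was at the start of the episode above 0.025 m).
It also fails if it takes over 61 s, if anything falls off the work surface, if the arm or the gripper's body presses on something with over 40 N, if the wrist force passes 120 N, or if a joint passes its speed limit or range.

## Working session

There is one attempt and no reset: what is moved stays moved. The work goes in short steps, Python scripts to look and compute and a shell command to move; the robot and the scene stay as the last step left them, time stands still between calls to the robot, and variables do not carry over. Pictures are saved under pics/ and viewed, and the job is handed in when it is done.

```bash
ls; mkdir -p pics; python3 - <<'E'
from cell import monitor, get_image, get_calibration
import cv2,numpy as np
s=monitor.observe(); print(s)
for n in("scene","top"):
    p,d=get_image(n); cv2.imwrite(f"pics/{n}0.png",p[:,:,::-1]); c=get_calibration(n); print(n,c)
E
```

```text
pics
{'clock': 0.0, 'joints': array([-1.36958659,  0.43521082,  0.0249264 ,  1.57409997, -0.01159254,
        1.13394952, -0.07511395]), 'dq': array([-0.00043604, -0.00092543, -0.00117576,  0.00129355,  0.00065237,
       -0.00029171,  0.0004318 ]), 'joint_efforts': array([ 4.54358387e-04, -6.67871761e+01,  9.85509753e-01, -3.14447594e+01,
       -6.04821090e-02,  4.27733653e-02,  1.61617663e-04]), 'position': array([0.1868549 , 0.59589324, 0.22595085]), 'ee_rot': array([-4.75433554e-01, -3.10530207e+00,  2.38660490e-03]), 'force': array([ 0.64696435, -0.19014773, -0.50831694]), 'ft_torque': array([-0.03088372, -0.00448077,  0.00982502]), 'width': 0.9997880646735239}
scene {'fx': 470.39584879917106, 'fy': 470.39584879917106, 'cx': 325.40724407770256, 'cy': 240.54920895277417, 'D': array([0.013048, 0.      , 0.      , 0.      , 0.      ]), 'R': array([[-0.20811049,  0.97794288, -0.01782533],
       [ 0.65580341,  0.12599037, -0.74434421],
       [-0.72568031, -0.16659575, -0.6675582 ]]), 't': array([ 0.0724069 , -0.35443283,  1.46759618])}
top {'fx': 441.3427338141613, 'fy': 441.3427338141613, 'cx': 319.9255586382625, 'cy': 241.61157166031896, 'D': array([-0.04654156,  0.        ,  0.        ,  0.        ,  0.        ]), 'R': array([[ 0.01789801, -0.99970871,  0.01619143],
       [-0.98971515, -0.0200132 , -0.14164534],
       [ 0.14192812, -0.01348973, -0.98978505]]), 't': array([0.01716676, 0.57141987, 0.76781459])}
```

View pics/scene0.png

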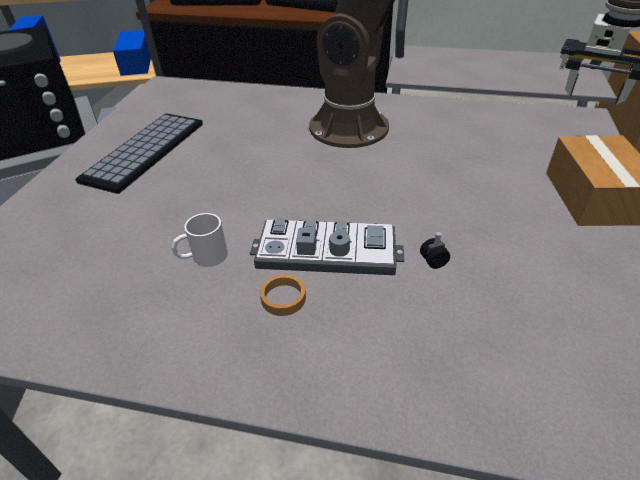

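View pics/top0.png

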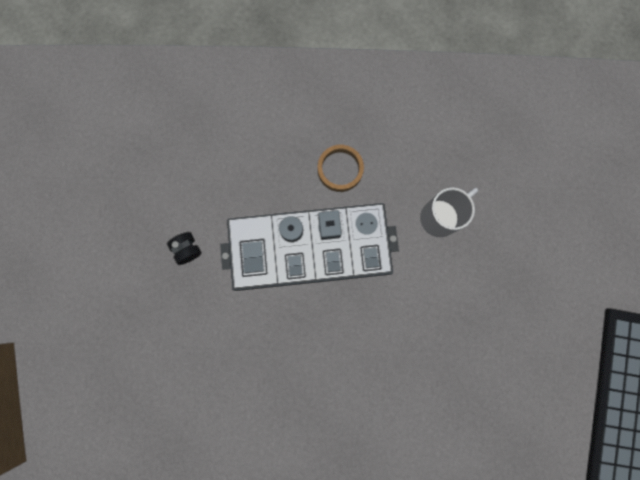

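The scene picture shows the strip in the middle. In the top picture the main rocker is at (253,257), then the round unit's rocker at (295,265), the square's at (333,261) and the empty one's at (371,257). The castor is at (184,248), the mug at (453,209) and the tape at (341,168).

```bash
cat > h.py <<'E'
import numpy as np,cv2
from cell import *
def ray(cam,uv,z):
    c=get_calibration(cam);K=np.array([[c["fx"],0,c["cx"]],[0,c["fy"],c["cy"]],[0,0,1]])
    n=cv2.undistortPoints(np.array(uv,float).reshape(-1,1,2),K,np.array(c["D"]))[:,0]
    R=c["R"];o=-R.T@c["t"];d=np.c_[n,np.ones(len(n))]@R
    return o+d*((z-o[2])/d[:,2])[:,None]
def proj(cam,X):
    c=get_calibration(cam);K=np.array([[c["fx"],0,c["cx"]],[0,c["fy"],c["cy"]],[0,0,1]])
    return cv2.projectPoints(np.array(X,float).reshape(-1,3),cv2.Rodrigues(c["R"])[0],c["t"],K,np.array(c["D"]))[0][:,0]
E
python3 - <<'E'
from h import *
np.set_printoptions(precision=4,suppress=True)
p,d=get_image("top")
cv2.imwrite("pics/crop_top.png",cv2.resize(p[190:310,160:480,::-1],None,fx=2.5,fy=2.5,interpolation=cv2.INTER_CUBIC))
for l in ["main_press","square_press","round_press","empty_switch","square_charger","round_charger","strip","castor","mug"]:
    r=look_for(l,"top"); print(l,[(np.round(x["score"],2),x["location"]) for x in r[:3]])
for l in ["main_switch","square_switch","round_switch","empty_switch","strip","square_unit","round_unit","empty_unit"]:
    for x in masks_of(l,"top")[:2]:
        m=x["region"]; v,u=np.nonzero(m); print(l,round(x["score"],2),m.sum(),u.mean(),v.mean(), cv2.minAreaRect(np.c_[u,v].astype(np.float32)))
E
```

```text
main_press [(np.float64(0.78), [0.5394, 0.1503, 0.0412])]
square_press [(np.float64(0.83), [0.5341, 0.0051, 0.0407])]
round_press [(np.float64(0.67), [0.5266, 0.0721, 0.0368])]
empty_switch [(np.float64(0.78), [0.544, -0.0601, 0.039])]
square_charger [(np.float64(0.87), [0.5991, 0.0095, 0.0707]), (np.float64(0.73), [0.5532, 0.0073, 0.033])]
round_charger [(np.float64(0.95), [0.5898, 0.0803, 0.0645])]
strip [(np.float64(0.93), [0.5502, 0.0492, 0.0275]), (np.float64(0.64), [0.5389, 0.0073, 0.0418])]
castor [(np.float64(0.83), [0.5519, 0.2804, 0.0477])]
mug [(np.float64(0.75), [0.6324, -0.2079, 0.0445]), (np.float64(0.33), [0.5342, 0.0078, 0.0384])]
main_switch 0.82 560 252.39464285714286 257.20714285714286 ((252.42039489746094, 256.8053283691406), (30.93133544921875, 18.69183921813965), 86.18592071533203)
main_switch 0.4 1952 293.08196721311475 252.4656762295082 ((292.7102966308594, 247.17318725585938), (67.65168762207031, 37.2132453918457), 84.47245788574219)
square_switch 0.6 230 332.3086956521739 261.69565217391306 ((332.4024658203125, 261.6219482421875), (18.994224548339844, 12.368
[... 517 characters left out ...]
40625, 257.5549011230469), (20.83183479309082, 13.68514633178711), 81.25383758544922)
strip 0.56 1045 305.54545454545456 262.47464114832536 ((311.00335693359375, 257.1416015625), (69.63777160644531, 177.0653839111328), 76.13452911376953)
square_unit 0.88 1813 330.3910645339217 250.1141753998897 ((330.23114013671875, 243.23471069335938), (67.67333984375, 36.837890625), 84.0938491821289)
round_unit 0.63 1983 293.33030761472514 253.70751386787694 ((292.7195129394531, 247.9755859375), (69.46143341064453, 38.098880767822266), 83.6598129272461)
empty_unit 0.96 2470 367.5056680161943 239.21983805668017 ((367.73077392578125, 238.84619140625), (68.5912094116211, 37.21041488647461), 82.87498474121094)
```

View pics/crop_top.png

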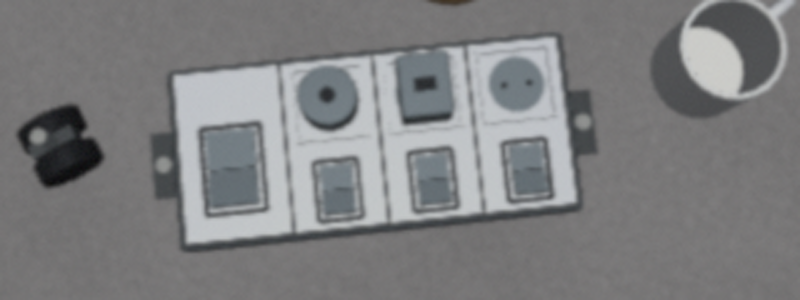

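The crop shows the same row order from the main end: main, round, square, empty. Next I'll fit the strip pose from the white deck's outline and check it with an overlay.

```bash
python3 - <<'E'
from h import *
from scipy.optimize import least_squares
np.set_printoptions(precision=4,suppress=True)
p,d=get_image("top")
hsv=cv2.cvtColor(p,cv2.COLOR_RGB2HSV)
g=p.min(2); m=np.zeros_like(g); m[195:300,220:400]=(g[195:300,220:400]>150)
cs,_=cv2.findContours(m,cv2.RETR_EXTERNAL,cv2.CHAIN_APPROX_NONE)
c=np.vstack([x for x in cs if len(x)>40])[:,0]
W=ray("top",c+0.0,0.032)[:,:2]
r=cv2.minAreaRect((W*1000).astype(np.float32)); print("deck rect",r)
# rockers centres z=.041
M={"main":(252.42,257.0),"round":(294.38,265.2),"square":(332.4,261.7),"empty":(370.4,257.6)}
R=ray("top",list(M.values()),0.040)[:,:2]
L=np.array([[-12,105],[-35,35],[-35,-35],[-35,-105]])/1000
f=lambda q:((q[:2]+L@np.array([[np.cos(q[2]),np.sin(q[2])],[-np.sin(q[2]),np.cos(q[2])]]))-R).ravel()
s=least_squares(f,[.55,.05,0]);print(s.x,f(s.x)*1000)
q=s.x
def w(x,y,z):
    co,si=np.cos(q[2]),np.sin(q[2]); return [q[0]+co*x-si*y,q[1]+si*x+co*y,z]
for n,x,y,z in [("main",-.029,.105,.0445),("round",-.046,.035,.0425),("square",-.046,-.035,.0425),("empty",-.046,-.105,.0425)]: print(n,np.array(w(x,y,z)))
for cam in("top","scene"):
    im=cv2.cvtColor(get_image(cam)[0],cv2.COLOR_RGB2BGR)
    S=4;k=(215,195,405,300) if cam=="top" else (240,205,415,285)
    im=cv2.resize(im[k[1]:k[3],k[0]:k[2]],None,fx=S,fy=S,interpolation=cv2.INTER_CUBIC)
    P=lambda X:np.int32((proj(cam,X)-[k[0],k[1]]+.5)*S)
    cv2.polylines(im,[P([w(a*.063,b*.139,.032) for a,b in((1,1),(1,-1),(-1,-1),(-1,1))])],True,(0,0,255))
    for x,y,z in[(-.029,.105,.0445),(-.046,.035,.0425),(-.046,-.035,.0425),(-.046,-.105,.0425)]:
        cv2.circle(im,tuple(int(v) for v in P([w(x,y,z)])[0]),3,(0,255,0),-1)
    cv2.imwrite(f"pics/ov_{cam}.png",im)
E
```

```text
deck rect ((565.3706665039062, 47.69926452636719), (124.92903137207031, 285.9833068847656), 7.082178592681885)
[0.5653 0.0446 0.1236] [ 0.1714 -3.1267 -0.5742  1.3459  0.3157  0.9241  0.0871  0.8567]
main [0.5236 0.1453 0.0445]
round [0.5153 0.0737 0.0425]
square [0.524  0.0042 0.0425]
empty [ 0.5326 -0.0652  0.0425]
```

View pics/ov_top.png

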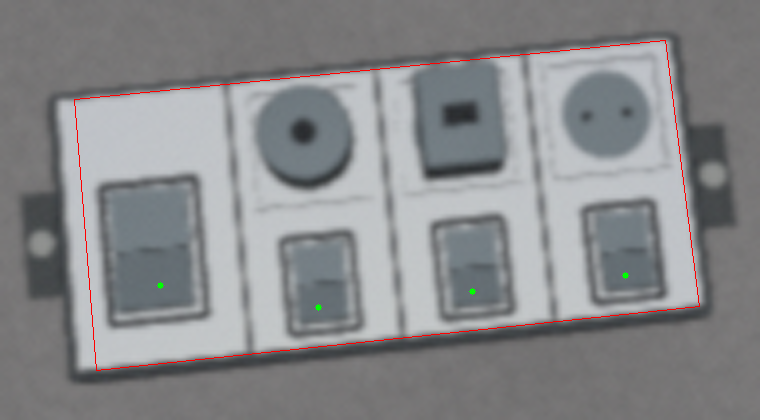

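View pics/ov_scene.png

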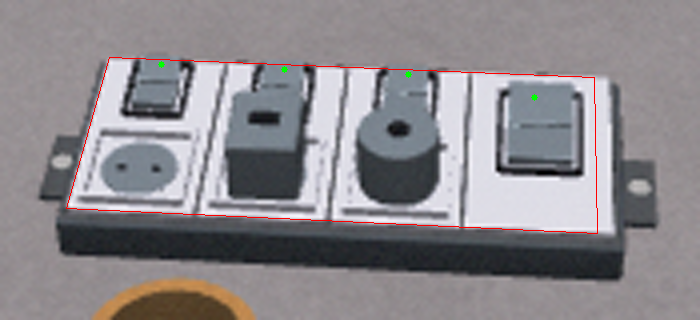

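The red outline and green press dots sit on the deck and the near halves. The exception is the main unit: its rocker is about 3 mm further along +y than the model, so I'll use y≈0.149 there. I'll close the fingers and turn the jaw axis along the strip. I'll also check the height of the box near the start.

```bash
python3 - <<'E'
from h import *
p,d=get_image("scene"); c=get_calibration("scene")
u,v=np.meshgrid(np.arange(640),np.arange(480)); s=(u>545)&(v>130)&(v<225)&(d>0)
X=np.c_[(u[s]-c["cx"])/c["fx"]*d[s],(v[s]-c["cy"])/c["fy"]*d[s],d[s]]; W=(X-c["t"])@c["R"]
W=W[W[:,2]>.02]; print(W.min(0),W.max(0),np.percentile(W[:,2],[50,90,99]))
E
python3 -m crank '[[[0,0,0],-8,255],[[0,0,0],-8,255],[[0,0,0],-8,255],[[0,0,0],0,255],[[0,0,0],0,255]]' 20
```

```text
[0.12303938 0.56166311 0.02004293] [0.37737622 0.73574995 0.1160485 ] [0.10650983 0.11154554 0.11313229]
clock: 1.7
position: [0.1871, 0.5963, 0.2267]
ee_rot: [0.174, -3.137, -0.0]
force: [0.2, -0.1, -0.3]
width: 0.616
```

```bash
python3 -m crank '[[[-2.3,-4,0],0,255],[[-2.3,-4,0],0,255],[[-2.3,-4,0],0,255],[[-2.3,-4,0],0,255],[[-2.3,-4,0],0,255]]'; python3 -m crank '[[[-2.3,-4,0],0,255],[[-2.3,-4,0],0,255],[[-2.3,-4,0],0,255],[[-2.3,-4,0],0,255],[[-2.3,-4,0],0,255]]'; python3 -m crank '[[[0,0,0],0,255],[[0,0,0],0,255],[[0,0,0],0,255]]'
```

```text
clock: 2.2
position: [0.325, 0.4094, 0.2269]
ee_rot: [-0.174, 3.136, 0.001]
force: [0.4, 1.2, 0.5]
width: 0.177
clock: 2.7
position: [0.4623, 0.2239, 0.2271]
ee_rot: [-0.174, 3.136, 0.001]
force: [1.3, 1.1, -0.5]
width: 0.008
clock: 3.0
position: [0.4607, 0.2266, 0.2267]
ee_rot: [0.18, -3.136, -0.001]
force: [0.7, 0.7, -0.1]
width: 0.003
```

```bash
python3 -m crank '[[[-2.6,-4.15,0],0,255],[[-2.6,-4.15,0],0,255],[[0,0,4.5],0,255],[[0,0,4.5],0,255],[[0,0,4.5],0,255]]'; python3 -m crank '[[[0,0,1],0,255],[[0,0,0],0,255],[[0,0,0],0,255],[[0,0,0],0,255]]'
python3 - <<'E'
from h import *
for n in("scene","top"):
    p,d=get_image(n); k=(215,180,415,300) if n=="top" else (240,165,440,285)
    cv2.imwrite(f"pics/{n}1.png",cv2.resize(p[k[1]:k[3],k[0]:k[2],::-1],None,fx=4,fy=4,interpolation=cv2.INTER_CUBIC))
E
```

```text
clock: 3.5
position: [0.5223, 0.1507, 0.0906]
ee_rot: [-0.182, 3.135, 0.002]
force: [1.1, 0.6, 0.0]
width: 0.008
clock: 3.9
position: [0.524, 0.1499, 0.084]
ee_rot: [-0.181, 3.133, 0.002]
force: [0.3, 0.6, -0.5]
width: 0.003
```

View pics/scene1.png

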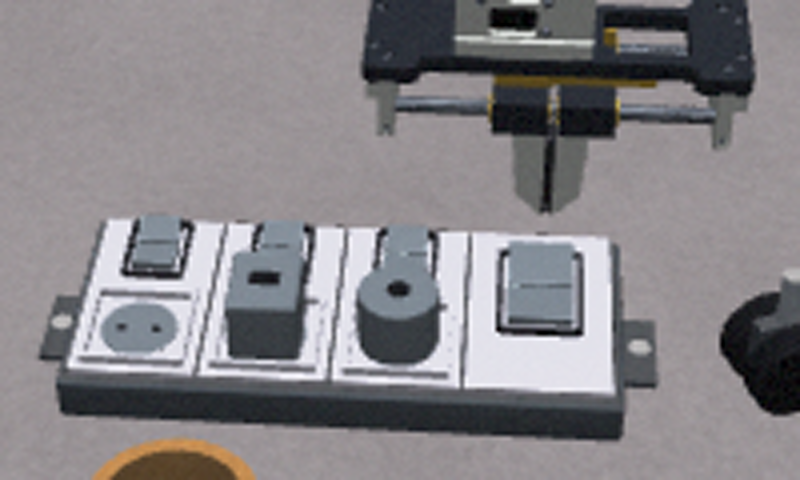

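View pics/top1.png

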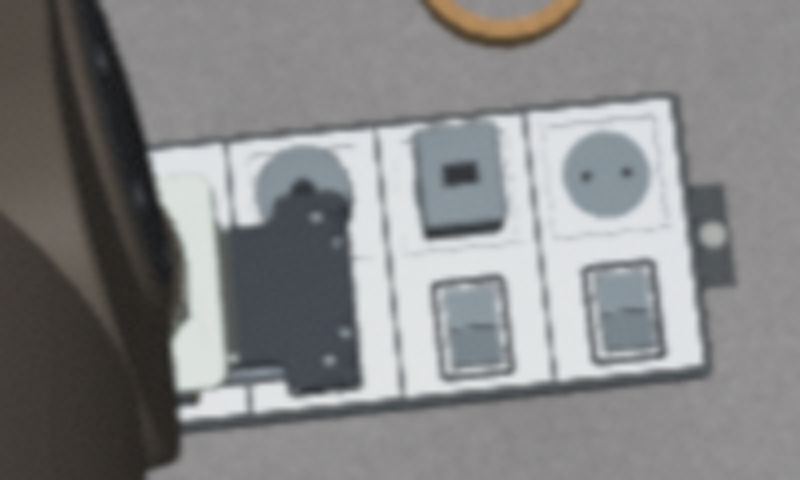

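The scene picture shows the closed, tapered fingertips at crop pixel (545,212), above and behind the main rocker at (540,265). I'll check the measured TCP against that pixel.

```bash
python3 - <<'E'
from h import *
print((proj("scene",[[0.524,.1499,.084],[.5225,.149,.0445]])-[240,165])*4)
E
python3 -m crank '[[[0.1,0.1,2.5],0,255],[[0,0,0.8],0,255],[[0,0,0.3],0,255],[[0,0,0],0,255]]'
```

```text
[[544.45545194 200.4018279 ]
 [539.27997441 254.64259334]]
clock: 4.4
position: [0.5214, 0.1498, 0.046]
ee_rot: [0.18, -3.136, 0.0]
force: [-0.6, -0.0, -0.1]
width: 0.006
```

```bash
python3 -m crank '[[[0,0,0.2],0,255],[[0,0,0.2],0,255],[[0,0,0],0,255]]'; python3 -m crank '[[[0,0,0.15],0,255],[[0,0,0.1],0,255],[[0,0,0],0,255]]';
```

```text
clock: 4.7
position: [0.5215, 0.1499, 0.0419]
ee_rot: [-0.18, 3.136, 0.0]
force: [-2.1, -0.4, 1.8]
width: 0.005
clock: 5.0
position: [0.5214, 0.1498, 0.0393]
ee_rot: [0.181, -3.136, -0.0]
force: [-1.7, -1.5, 3.2]
width: 0.003
```

```bash
python3 -m crank '[[[0,0,0.1],0,255],[[0,0,0.1],0,255],[[0,0,0],0,255]]'; python3 -m crank '[[[0,0,0.1],0,255],[[0,0,0],0,255],[[0,0,0],0,255]]'
```

```text
clock: 5.3
position: [0.5216, 0.1499, 0.039]
ee_rot: [-0.18, 3.136, 0.001]
force: [-8.6, -2.8, 27.8]
width: 0.004
clock: 5.6
position: [0.5217, 0.1499, 0.0388]
ee_rot: [-0.18, 3.135, 0.001]
force: [-12.0, -3.3, 39.2]
width: 0.004
```

Hard stop reached at z=0.039, with 39 N on the tool. Now I'll lift off and move to the square unit's rocker for a look.

```bash
python3 -m crank '[[[0,0,-1],0,255],[[0,0,-4],0,255],[[0,-4.8,0],0,255],[[0,-4.8,0],0,255],[[0,-4.8,0],0,255]]'; python3 -m crank '[[[0,0,0],0,255],[[0,0,0],0,255],[[0,0,0],0,255]]'
python3 - <<'E'
from h import *
for n in("scene","top"):
    p,d=get_image(n); k=(215,180,415,300) if n=="top" else (240,165,440,285)
    cv2.imwrite(f"pics/{n}2.png",cv2.resize(p[k[1]:k[3],k[0]:k[2],::-1],None,fx=4,fy=4,interpolation=cv2.INTER_CUBIC))
s=monitor.observe(); print(s["position"],s["ee_rot"])
E
```

```text
clock: 6.1
position: [0.5387, 0.0055, 0.0867]
ee_rot: [-0.183, 3.134, -0.0]
force: [1.7, 0.2, 0.3]
width: 0.002
clock: 6.4
position: [0.538, 0.0079, 0.0861]
ee_rot: [-0.182, 3.136, 0.001]
force: [-0.3, -0.2, 0.6]
width: 0.005
[0.53794694 0.00849743 0.08611973] [ 1.84451337e-01 -3.13613044e+00 -1.01154004e-03]
```

View pics/scene2.png

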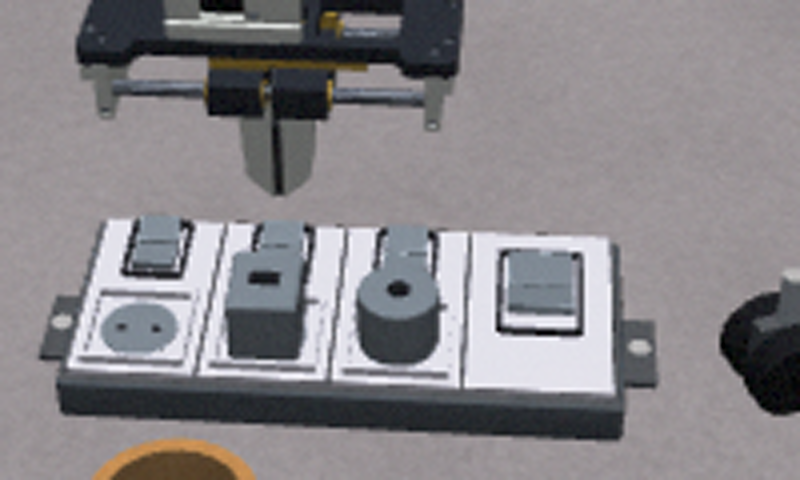

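View pics/top2.png

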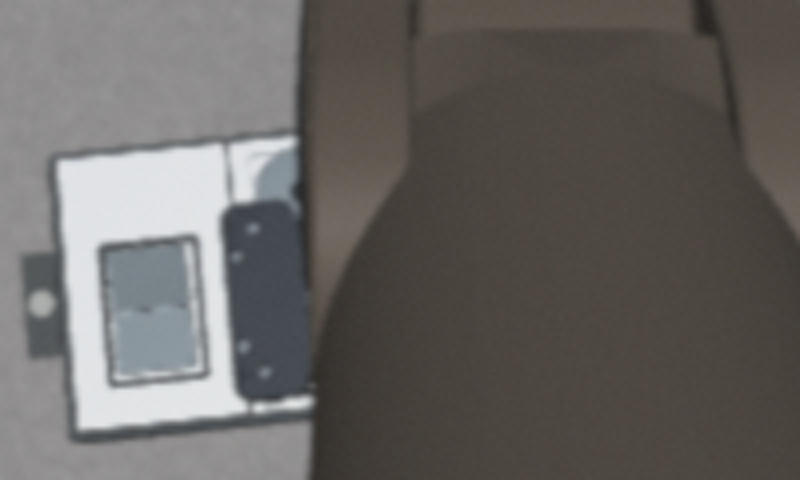

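The main rocker has tipped: its near half is level and its far half stands up (scene crop (540,265), top crop (155,310)). Now the square unit's rocker, with a target of about (0.522, 0.004).

```bash
python3 -m crank '[[[1.65,-0.3,0],0,255],[[0,0,2.5],0,255],[[0,0,1.3],0,255],[[0,0,0],0,255],[[0,0,0],0,255]]'
```

```text
clock: 7.0
position: [0.5221, 0.0025, 0.0482]
ee_rot: [0.182, -3.136, -0.0]
force: [0.4, -0.1, 0.2]
width: 0.004
```

```bash
python3 -m crank '[[[0,0.1,0.3],0,255],[[0,0,0.2],0,255],[[0,0,0.2],0,255],[[0,0,0],0,255]]';  python3 -m crank '[[[0,0,0.1],0,255],[[0,0,0.1],0,255],[[0,0,0],0,255]]'
```

```text
clock: 7.4
position: [0.5219, 0.0031, 0.0413]
ee_rot: [-0.181, 3.136, 0.0]
force: [0.5, 1.1, 0.2]
width: 0.003
clock: 7.7
position: [0.5218, 0.0031, 0.0393]
ee_rot: [0.181, -3.136, -0.0]
force: [-1.4, 1.6, 3.5]
width: 0.003
```

```bash
python3 -m crank '[[[0,0,0.1],0,255],[[0,0,0],0,255],[[0,0,0],0,255]]'
```

```text
clock: 8.0
position: [0.5219, 0.0031, 0.0391]
ee_rot: [-0.181, 3.136, 0.001]
force: [-5.3, 1.1, 16.4]
width: 0.006
```

```bash
python3 -m crank '[[[0,0,0.15],0,255],[[0,0,0],0,255],[[0,0,0],0,255],[[0,0,0],0,255]]'; python3 -m crank '[[[0,0,-1],0,255],[[0,0,-4],0,255],[[0,3.5,0],0,255],[[0,3.5,0],0,255],[[0,0,0],0,255]]'
python3 - <<'E'
from h import *
for n in("scene","top"):
    p,d=get_image(n); k=(215,180,415,300) if n=="top" else (240,165,440,285)
    cv2.imwrite(f"pics/{n}3.png",cv2.resize(p[k[1]:k[3],k[0]:k[2],::-1],None,fx=4,fy=4,interpolation=cv2.INTER_CUBIC))
s=monitor.observe(); print(s["position"],s["ee_rot"])
E
```

```text
clock: 8.4
position: [0.5219, 0.0031, 0.0388]
ee_rot: [-0.18, 3.135, 0.001]
force: [-9.8, 1.4, 34.6]
width: 0.008
clock: 8.9
position: [0.5134, 0.0777, 0.087]
ee_rot: [-0.19, 3.135, 0.004]
force: [0.1, -0.9, -0.2]
width: 0.002
[0.51366161 0.07293958 0.08663702] [ 1.83533795e-01 -3.13618986e+00  2.87891174e-04]
```

View pics/scene3.png

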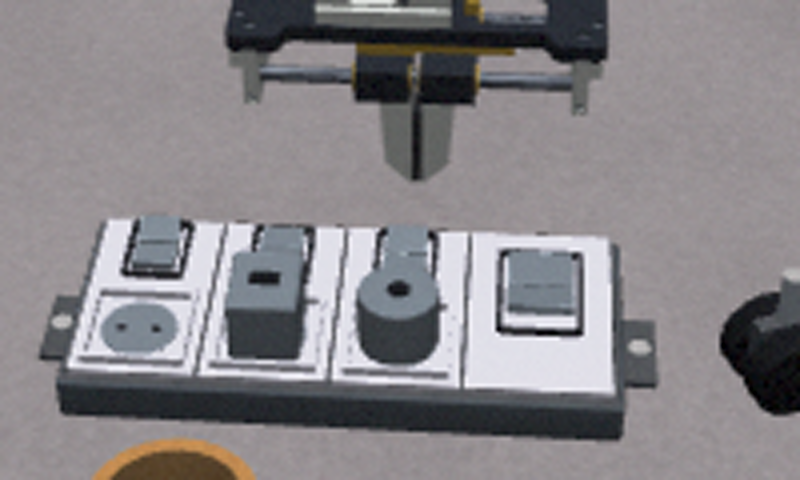

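View pics/top3.png

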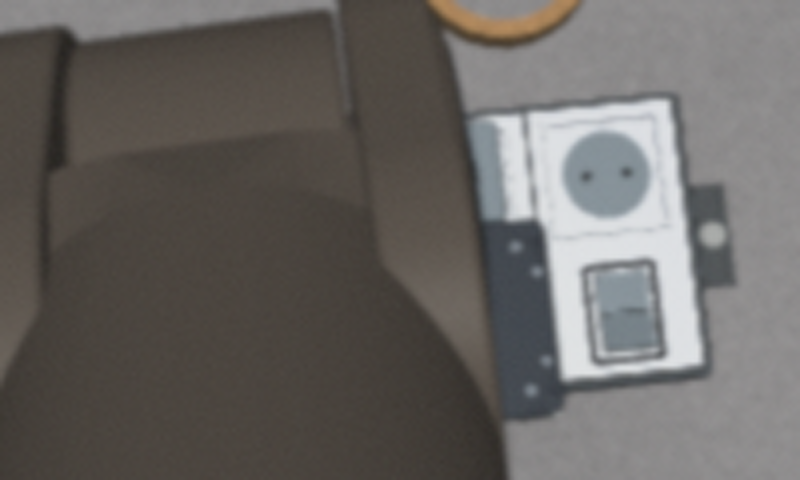

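In the scene crop the square unit's rocker has changed: its top edge dropped from row 220 to row 227 and the crease is gone. The round one is still off and the tip is directly above it at (415,180), so I'll press it now.

```bash
python3 -m crank '[[[0,0,2.5],0,255],[[0,0,1.4],0,255],[[0,0,0.2],0,255],[[0,0,0],0,255],[[0,0,0],0,255]]'; python3 -m crank '[[[0,0,0.2],0,255],[[0,0,0.2],0,255],[[0,0,0.2],0,255],[[0,0,0],0,255]]'; python3 -m crank '[[[0,0,0.1],0,255],[[0,0,0],0,255],[[0,0,0],0,255]]'
```

```text
clock: 9.5
position: [0.5143, 0.0718, 0.0463]
ee_rot: [-0.179, 3.136, -0.0]
force: [0.7, 0.4, 0.9]
width: 0.005
clock: 9.9
position: [0.5137, 0.0722, 0.0396]
ee_rot: [0.18, -3.136, 0.0]
force: [0.3, -0.8, 1.1]
width: 0.007
clock: 10.2
position: [0.5138, 0.0723, 0.0392]
ee_rot: [-0.18, 3.136, 0.0]
force: [-2.7, -2.5, 10.2]
width: 0.007
```

Near the stop. I'll press a little more, then retreat well clear so the top camera sees the strip.

```bash
python3 -m crank '[[[0,0,0.1],0,255],[[0,0,0.1],0,255],[[0,0,0],0,255],[[0,0,0],0,255]]'; python3 -m crank '[[[0,0,-1],0,255],[[0,0,-4],0,255],[[0,0,-4.5],0,255],[[0,0,-4.5],0,255],[[2,4,0],0,255]]'; python3 -m crank '[[[2,4.5,0],0,255],[[2,4.5,0],0,255],[[2,4.5,0],0,255],[[2,4.5,0],0,255],[[2,4.5,0],0,255]]';python3 -m crank '[[[2,4.5,0],0,255],[[0,4.5,0],0,255],[[0,4.5,0],0,255],[[0,0,0],0,255],[[0,0,0],0,255]]'
python3 - <<'E'
from h import *
for n in("scene","top"):
    p,d=get_image(n); k=(215,180,415,300) if n=="top" else (240,165,440,285)
    cv2.imwrite(f"pics/{n}4.png",cv2.resize(p[k[1]:k[3],k[0]:k[2],::-1],None,fx=4,fy=4,interpolation=cv2.INTER_CUBIC))
    if n=="top":
        for l in ["castor","mug","tape","square_charger","round_charger"]:
            r=look_for(l,"top"); print(l,[(round(x["score"],2),np.round(x["location"],4)) for x in r[:1]])
E
```

```text
clock: 10.6
position: [0.514, 0.0724, 0.0388]
ee_rot: [-0.18, 3.135, 0.001]
force: [-9.7, -2.7, 34.8]
width: 0.007
clock: 11.1
position: [0.4954, 0.1065, 0.1827]
ee_rot: [-0.167, 3.125, 0.001]
force: [0.6, 1.2, -0.4]
width: 0.007
clock: 11.6
position: [0.3628, 0.3236, 0.177]
ee_rot: [-0.181, 3.136, 0.001]
force: [1.4, 0.2, 0.4]
width: 0.006
clock: 12.1
position: [0.328, 0.4545, 0.1762]
ee_rot: [0.184, -3.136, 0.001]
force: [0.6, -0.5, -0.6]
width: 0.002
castor [(0.67, array([0.55  , 0.2781, 0.0501]))]
mug [(0.84, array([ 0.6317, -0.2076,  0.0492]))]
tape [(0.64, array([ 0.722 , -0.0098,  0.0184]))]
square_charger [(0.85, array([0.6029, 0.0099, 0.0702]))]
round_charger [(0.81, array([0.5889, 0.0817, 0.0673]))]
```

View pics/scene4.png

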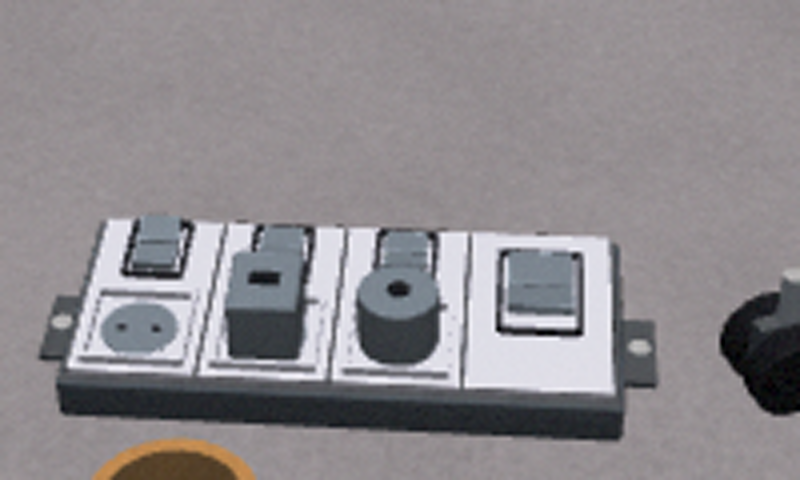

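View pics/top4.png

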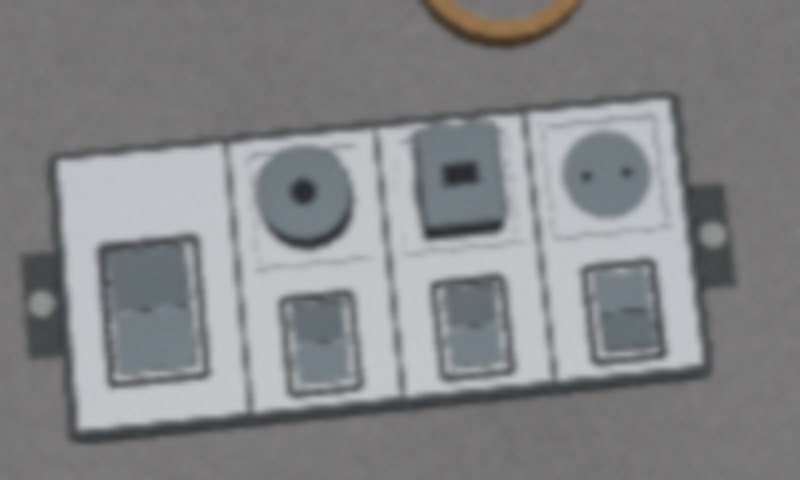

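The top picture shows three rockers now dark on the far half, so they are on: main (155,310), round (320,343) and square (472,327). The empty one at (622,312) is dark on the near half, as at the start, so it is off. The chargers and the things around the strip are where they were.

```bash
python3 -m crank '[[[0,0,0],0,255],[[0,0,0],0,255]]'; python3 -c "
from cell import workorder; print(workorder.sign_off())"
```

```text
clock: 12.65
position: [0.3289, 0.4535, 0.1769]
ee_rot: [-0.18, 3.136, 0.0]
force: [0.5, 0.2, -0.6]
width: 0.003
the job is handed in; nothing more can be done
None
```

I switched on the main rocker, then the square charger's, then the round charger's, with closed fingertips, and handed the job in at about 12.7 s. Each rocker was pressed down to its hard stop at about z = 39 mm with 35–39 N on the tool. The arm then moved well clear.

**Final pictures:** The main, square and round rockers are tipped on, and the empty socket's rocker is still off. I judged this by how the rockers look in the pictures, as their hinge values cannot be read directly.

**Things around the strip:** The mug, the castor and both chargers are within about 4 mm of where the network first placed them, which is its own accuracy. The tape had no network reading at the start, but it is in the same place in the pictures.

**What disagreed:**
- **Main rocker:** it lay about 3 mm further along the strip than my fitted model, so I aimed at where the picture showed it.
- **Fingertips:** in the scene camera they appeared about 3 pixels lower than the measured position projects. I did the presses by measured height and force instead.

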